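Hold a printing block against the galley fence

TASK

Take the wooden-handled pin out of its stand and put its steel end down through the eye of the galley's sliding knee, then use the pin to slide the knee until it presses the printing block square and flat against the fence. Finish while still holding the pin there, pressing with a steady force of about 11 N on the fence (8 to 16 N is fine, and never over 30 N), so that a colleague can tighten the knee's thumb screw. Touch the knee and the block only with the pin, and leave the ink can, planer and brush where they are.

Things in the scene. Friction and masses are not known exactly. Their poses are not given: they have to be found in the camera images.
- galley: steel bed fixed to the bench, 130 (x) x 300 (y) x 6 mm, origin at the centre of its underside on the bench. A back wall 36 mm high (8 mm thick) runs along its +x edge; the -x edge is open. Its +y axis is the direction in which the knee slides and the block is pressed: the fence stands at its +y end.
- fence: fixed steel end bar across the +y end of the galley, 118 mm (x) x 12 mm (y) x 26 mm high, standing on the bed; origin under its centre line, on the bed's top, axes as the galley's. Its pressing face is the -y side, 6 mm from the origin.
- knee: aluminium slide, moves only along the galley's y (about 1.5 N friction, no spring, stays put). Origin on the bed's top at its pressing face, which looks to +y; axes as the galley's. Face plate 104 (x) x 10 (y) mm, top 22 mm above the bed. Behind it (-y) a lug 36 x 36 x 12 mm, top 26 mm above the bed, with the eye. A runner on the wall, 27.5 mm high, has a brass thumb screw.
- eye (a point): centre of the mouth (top) of the vertical round hole in the knee's lug, 28 mm behind the pressing face, on the galley's centre line, 32 mm above the bench. Hole 14 mm across with a small chamfer, going right through the 12 mm lug; the bed lies 26 mm below the mouth. The way in is straight down. A pin pressed down on the bed rubs and takes up some of the push.
- block: loose mounted printing block, wood with a dark metal ornament on top, 85 mm (x) x 60 mm (y) x 25 mm high, about 0.22 kg (varies), origin at the centre of its underside. Lies on the bed between knee and fence, a little askew, with gaps on both sides; its axes are nearly the galley's. Its rubbing on the bed takes up 1 to 4 N of the push.
- pin: loose pin, about 90 g, upright in the stand at the start, origin at the centre of its lower (steel) end, z up along it. Round steel rod 10 mm in diameter from 0 to 42 mm with a chamfered end, then a square wooden handle 20 x 20 mm from 42 to 78 mm, sides along the pin's x and y.
- pin_tip (a point): centre of the lower end of the pin's rod; 6 mm above the bench at the start. z along the pin, towards the handle.
- pin_handle (a point): centre of the pin's square wooden handle, 60 mm above the tip; the place to grip.
- stand: fixed dark wooden block 75 x 75 x 30 mm, origin at the centre of its underside, with a vertical hole 12 mm across and 24 mm deep in the middle of its top, in which the pin stands.
- ink_can: bystander: closed steel can, 76 mm across, 62 mm high, origin at the centre of its underside.
- planer: bystander: wooden block 65 x 110 mm, 53 mm high with a narrower top, origin at the centre of its underside.
- brush: bystander: hand brush lying on the bench, origin at its underside.
Not all that is in view belongs to the job. Leave any purple or yellow look-alike of the block alone. Of the things that look like the pin, the smaller one is meant.

How it is judged:
On the way:
1. the held pin's end is right through the eye of the knee, block not yet on the fence (horizontal distance between pin_tip and eye below 0.006 m and z of pin_tip in the frame of eye below -0.012 m and angle between pin's own z axis and vertical below 0.3 rad and contact force between the fingers and pin above 3 N and contact force between block and fence below 0.2 N), for 0.1 s.
At the end, for the whole second after the job is handed in: Gripper still holds the pin (over 3 N); its tip is through the eye, 12 mm or more below the mouth, pin within 0.3 rad of upright; block at rest, on the bed (3 mm), square (0.04 rad), between knee and fence with 8 to 16 N on the fence; robot touches neither knee nor block (horizontal distance between pin_tip and eye below 0.006 m and z of pin_tip in the frame of eye below -0.012 m and angle between pin's own z axis and vertical below 0.3 rad and contact force between the fingers and pin above 3 N and contact force between block and fence between 8 and 16 N and contact force between block and knee above 4 N and angle between the y axis of block and the y axis of galley, either way round below 0.04 rad and angle between block's own z axis and vertical below 0.04 rad and z of block in the frame of galley below 0.009 m and contact force between each of the arm, the fingers and knee below 0.5 N and contact force between each of the arm, the fingers and block below 0.5 N and linear speed of block below 0.01 m/s); the arm keeps its last pose, push and grip.
It fails at once if the block is pressed on the fence with more than 30 N (contact force between block and fence above 30 N).
It fails at once if the robot itself pushes the knee or the block (contact force between any of the arm, the fingers and knee above 2 N or contact force between any of the arm, the fingers and block above 2 N).
It fails at once if the ink can is disturbed (moved 20 mm) (distance of ink_can from where it was at the start of the episode above 0.02 m).
It fails at once if the planer is disturbed (moved 20 mm) (distance of planer from where it was at the start of the episode above 0.02 m).
It fails at once if the brush is disturbed (moved 20 mm) (distance of brush from where it was at the start of the episode above 0.02 m).
It also fails if it takes over 58 s, if anything falls off the work surface, if the arm or the gripper's body presses on something with over 40 N, if the wrist force passes 120 N, or if a joint passes its speed limit or range.

ROBOT

A 6-joint arm with a two-finger parallel gripper is mounted at the origin on the work surface. World frame = base frame: x ahead of the robot, y to its left, z up, the work surface at z = 0. Lengths are in m, angles in rad, forces in N, time in s.
With the tool pointing down it reaches from about 0.275 to 1 m from the base axis. Payload 8.4 kg.
Tool frame: the origin (TCP) lies on the centre line of the jaws, within the pads' length; the fingertips stand 17 mm ahead of it and the grasp point (between the pads) lies 2 mm behind it (bot.tcp_to_tips is the z of the fingertips in the tool frame, in m); z points along the fingers, y is the line along which they close (so a half turn about z gives the same grasp; the last joint's range is limited). The gripper opens to 85 mm and grips with 20 to 120 N. Pads are 22 mm wide; open, the fingers measure 114 mm over their backs; the gripper's body (76 mm by 85 mm) begins 54 mm behind the grasp point. The pads swing forward as they close: fully open they stand 13 mm farther back than shut.
Start: joints at [-0.002, 0.353, 1.633, -0, 1.155, -0.002], TCP at [0.625, -0, 0.248] pointing down, gripper open.
Joint ranges: [-2.63, 2.63], [-0.92, 2.1], [0.06, 2.66], [-1.3, 4.44], [0, 2.69], [-3.02, 3.02]. Speed limits (rad/s): [2.22, 2.22, 2.79, 3.14, 3.14, 3.14].

INTERFACE

Orientations are given as a unit quaternion [x, y, z, w].
In Python, from workcell import bot, hand, kinematics, get_obs, vision, hand_in gives the robot as it stands. The module is installed in compiled form; this text tells all that it offers. Calls block until the motion is done:
- bot.reach(position, orientation): joint-space move of the TCP to a pose.
- bot.servo_line(position, ori=None, velocity=0.15): straight line of the TCP; ori=None keeps the orientation; velocity is the mean speed in m/s.
- bot.goto_joints(angles): joint-space move.
- hand.move_gripper(opening, strength=None): finger opening in m; strength is the grip in N (None keeps the last); returns when the fingers have stopped.
- bot.dwell(seconds).
- kinematics.solve_ik(position, orientation): joint angles nearest the present ones, or None.
- get_obs(): the state.
- vision.read_camera(name): name is "scene" or "side" or "wrist"; returns a dict with "frame" (400x640x3 uint8, red, green, blue), "intrinsics" (3x3 intrinsics, pixels), "view" (4x4, takes a point from world to camera coordinates). Camera axes: x right, y down, z forward; pixel columns grow to the right and rows downward; lengths in m; the calibration is good to about 2 mm. A picture is of the moment at which its call begins. There is no depth.
A pose or a line that the arm cannot do raises bot.IKError and nothing moves.
- hand_in(): hands the job in, once; it reports no verdict.
The state is a dict: "time_s": time; "joint_pos": joint angles; "joint_vel": joint speeds; "joint_efforts": joint torques, N m; "position": TCP position; "orientation": TCP orientation; "wrist_force": force on the tool from outside, world axes, zero at the start; "ft_torque": the same for the moment, N m; "gripper_width": finger opening in m.
Only numpy, scipy, OpenCV 4.12 (cv2) and the standard library are available. Lean on these libraries where they do the work, as an engineer would, in place of code of your own. Each camera call takes 0.05 s, during which the arm holds its last target. There are 200 camera calls.

## Working session

There is one attempt and no reset: what is moved stays moved. The work goes in short steps, each a Python script; the robot and the scene stay as the last script left them, time stands still between calls to the robot, and variables do not carry over. Pictures are saved under pics/ and viewed, on a budget of 10 in all, crops included, one or two more only if the job needs it, and the job is handed in when it is done.

```bash
mkdir -p pics
cat > h.py <<'E'
import numpy as np, cv2
from workcell import bot, hand, kinematics, get_obs, vision, hand_in
def snap(cam,fn=None):
    d=vision.read_camera(cam)
    if fn: cv2.imwrite('pics/'+fn,cv2.cvtColor(d['frame'],cv2.COLOR_RGB2BGR))
    np.savez('pics/last_%s.npz'%cam,**{k:d[k] for k in('frame','intrinsics','view')})
    return d
def ray(d,u,v):
    K=np.array(d['intrinsics']);T=np.array(d['view']);R=T[:3,:3]
    return -R.T@T[:3,3], R.T@np.linalg.solve(K,[u,v,1.])
def onplane(d,u,v,z):
    c,r=ray(d,u,v); return c+r*(z-c[2])/r[2]
def proj(d,p):
    q=np.array(d['view'])@np.r_[p,1]; q=np.array(d['intrinsics'])@q[:3]; return q[:2]/q[2]
E
python3 - <<'E'
from h import *
for c in('scene','side'):
    d=snap(c,c+'1.png'); c0,_=ray(d,320,200); print(c,c0.round(3),d['intrinsics'][0][0])
print(get_obs())
E
```

```text
scene [ 1.211 -0.512  0.831] 432.03498544003423
side [ 0.147 -0.736  0.579] 362.7880853137964
{'time_s': 0.1, 'joint_pos': array([-2.36209307e-03,  3.53596505e-01,  1.63402362e+00, -8.35265427e-06,
        1.15521343e+00, -2.36927345e-03]), 'joint_vel': array([-0.00035496, -0.00158373, -0.00221315, -0.00025382,  0.00164121,
       -0.00060476]), 'joint_efforts': array([ 4.27485766e-04, -6.06356549e+01, -3.42817569e+01, -7.40920814e-05,
        3.91241178e-03, -4.99377973e-05]), 'position': array([6.24609477e-01, 2.21268189e-05, 2.47641209e-01]), 'orientation': array([ 7.07102913e-01,  7.07110378e-01, -4.40393053e-04, -4.37066826e-04]), 'wrist_force': array([ 0.20234597,  0.05910682, -0.35592544]), 'ft_torque': array([ 0.02071684, -0.01696557,  0.00682074]), 'gripper_width': 0.0853440427017184}
```

View pics/scene1.png

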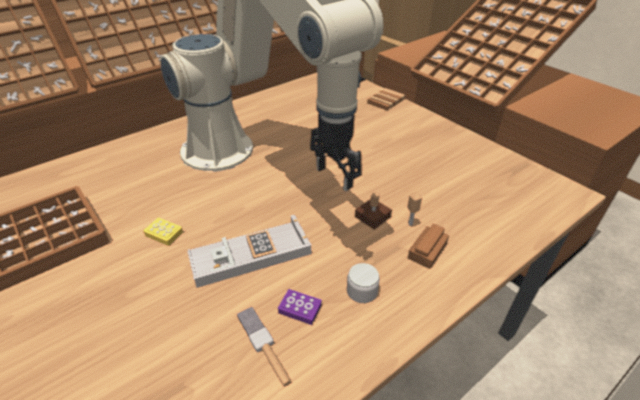

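View pics/side1.png

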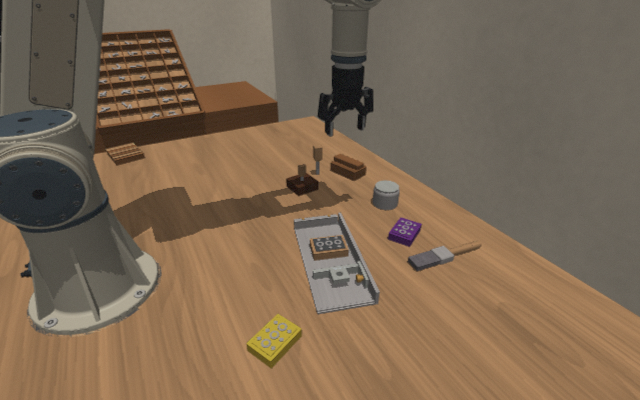

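Scene picture: stand with the small pin at (373,205), larger look-alike at (413,207), galley from (190,265) to (305,240), knee eye near (221,256), can (363,282), planer (428,245). Side picture: pin at (302,175), galley corners (297,218), (340,215), (375,295), (316,307), and eye (340,272).

Run:
```python
from h import *
S=np.load('pics/last_scene.npz');D=np.load('pics/last_side.npz')
def tri(a,b):
    A=[];B=[]
    for d,p in((S,a),(D,b)):
        c,r=ray(d,*p);r/=np.linalg.norm(r);M=np.eye(3)-np.outer(r,r);A.append(M);B.append(M@c)
    return np.linalg.lstsq(np.vstack(A),np.hstack(B),rcond=None)[0].round(3)
print('eye',tri((221,256),(340,273)),onplane(S,221,256,.032),onplane(D,340,273,.032))
print('pin handle',tri((374,201),(302,171)),onplane(S,374,197,.084),onplane(D,302,166,.084))
for p in((294,218),(340,215),(375,297),(316,307)): print(onplane(D,*p,.006).round(3))
for p in((363,270),(428,235)): print(onplane(S,*p,.06).round(3))
out=[]
for d,(u,v,w,h) in((S,(180,180,260,120)),(D,(270,130,130,180))):
    out.append(cv2.resize(d['frame'][v:v+h,u:u+w],None,fx=3,fy=3,interpolation=2))
cv2.imwrite('pics/crop.png',out[0][...,::-1])
```

```text
eye [ 0.474 -0.239  0.025] [ 0.4821176 -0.243045   0.032    ] [ 0.47044903 -0.24307457  0.032     ]
pin handle [0.589 0.18  0.061] [0.59438037 0.17223837 0.084     ] [0.58421531 0.17005062 0.084     ]
[0.488 0.03  0.006]
[ 0.609 -0.018  0.006]
[ 0.513 -0.317  0.006]
[ 0.391 -0.282  0.006]
[ 0.752 -0.013  0.06 ]
[0.769 0.196 0.06 ]
```

View pics/crop.png

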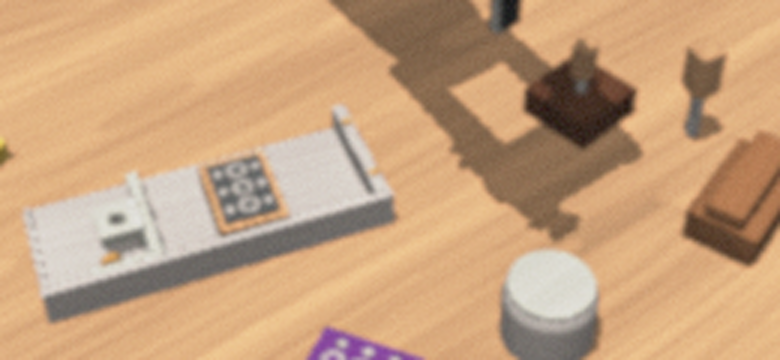

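The crop shows the eye at scene pixel (219,253), the block askew between knee and fence, and the look-alike pin about 70 mm from the stand. I'll look from above next.

Run:
```python
from h import *
q=[.70711,.70711,0,0]
bot.reach([.48,-.24,.27],q); d=snap('wrist','w_eye.png'); np.savez('pics/weye.npz',**d); print(ray(d,320,200))
bot.reach([.585,.175,.25],q); d=snap('wrist','w_pin.png'); np.savez('pics/wpin.npz',**d); print(ray(d,320,200), d['intrinsics'][0][0],get_obs()['time_s'])
```

```text
(array([ 0.48152243, -0.15978135,  0.39409109]), array([-0.00422599, -0.31584255, -0.94886396]))
(array([0.5861506 , 0.25385492, 0.37410401]), array([-0.00486388, -0.3164646 , -0.94865362])) 356.5186809903458 2.8583
```

View pics/w_eye.png

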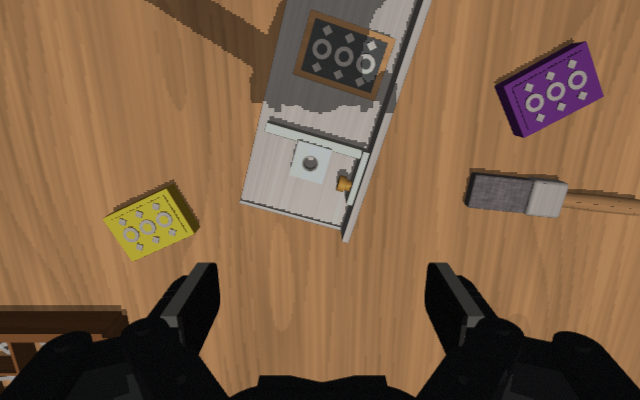

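View pics/w_pin.png

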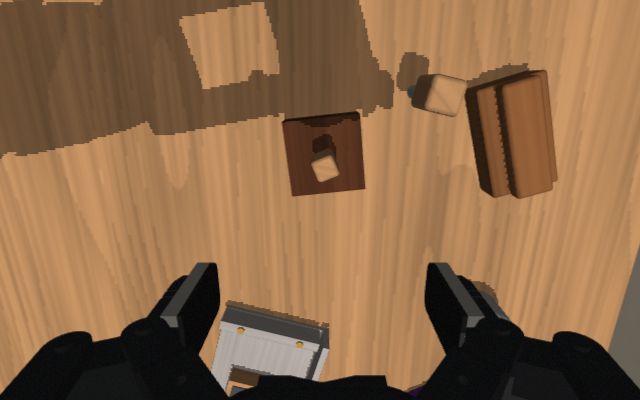

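Wrist views: eye at (310,163), bed near corners (241,201) and (343,228), block around (345,55). The pin's top is at (325,167) over the stand (325,155), and the look-alike is at (445,95) and the planer at (515,133). Next I compute the positions and handle yaw.

Run:
```python
from h import *
E_=np.load('pics/weye.npz');P=np.load('pics/wpin.npz')
for p,z in(((310,163),.032),((241,201),.006),((343,228),.006),((265,124),.028),((368,152),.028)): print(p,onplane(E_,*p,z).round(4))
# eye blob
g=cv2.cvtColor(E_['frame'],cv2.COLOR_RGB2GRAY); r=g[150:178,296:326]; m=(r<r.max()*.75).astype(np.uint8)
for k in cv2.connectedComponentsWithStats(m)[2:4][0][1:], : print(k+np.array([296,150,0,0,0]))
print((cv2.connectedComponentsWithStats(m)[3]+[296,150]).round(1))
# bed left edge
ys=[];
for v in range(140,196,5):
    s=E_['frame'][v,230:300].astype(int); sat=s.max(1)-s.min(1); u=230+np.argmax(sat<35); ys.append(onplane(E_,u,v,.006)[:2])
ys=np.array(ys);f=np.polyfit(ys[:,1],ys[:,0],1); print('edge yaw',-np.degrees(np.arctan(f[0])),ys[[0,-1]].round(4))
# pin top
g=cv2.cvtColor(P['frame'],cv2.COLOR_RGB2GRAY)[140:192,300:350]; print(g[::4,::4])
m=(g>140).astype(np.uint8);c=max(cv2.findContours(m,0,2)[0],key=cv2.contourArea)
w=np.array([onplane(P,*(q+[300,140]),.084)[:2] for q in c[:,0]]); print('pin',cv2.minAreaRect((w*1000).astype(np.float32)))
```

```text
(310, 163) [ 0.4696 -0.2399  0.032 ]
(241, 201) [ 0.3891 -0.2901  0.006 ]
(343, 228) [ 0.5068 -0.3237  0.006 ]
(265, 124) [ 0.4244 -0.2005  0.028 ]
(368, 152) [ 0.5298 -0.2292  0.028 ]
[[311 156   2   1   2]
 [302 158  16  13 163]]
[[310.7 163.4]
 [311.5 156. ]
 [309.7 164. ]]
edge yaw -16.16932365821206 [[ 0.4081 -0.2201]
 [ 0.3896 -0.2829]]
[[ 54  55  54  40  30  31  27  36  57  62  62  60  63]
 [ 55  56  53  39  31  32  29  32  36  64  64  61  62]
 [ 55  57  55  42  30  30  30  42  36  55  63  60  60]
 [ 57  57  54  54  29  49  49  49  43  55  63  59  64]
 [ 57  57  53  50  52  51  57 107  64  55  64  60  63]
 [ 56  55  55  50  83 125 153 156 124  60  64  60  63]
 [ 58  55  55 111 149 155 155 154 149  58  65  60  62]
 [ 57  55  54  75 151 149 146 144 147 117  64  60  61]
 [ 56  53  53  53 140 154 156 154 152 141  63  61  58]
 [ 56  54  56  54 107 148 148 151 135  77  64  62  58]
 [ 57  55  55  52  57 144 134  59  57  63  65  61  57]
 [ 54  56  54  53  56  57  55  54  56  62  65  61  57]
 [ 54  56  54  54  56  55  56  55  55  63  64  62  58]]
pin ((588.72509765625, 184.2916259765625), (15.703117370605469, 15.527559280395508), 23.273616790771484)
```

```bash
cat >> h.py <<'E'
from scipy.spatial.transform import Rotation as Rn
def Q(deg): return (Rn.from_euler('z',deg,degrees=True)*Rn.from_quat([.70711,.70711,0,0])).as_quat()
GY=np.radians(90-16.2); gy=np.array([np.cos(GY),np.sin(GY),0]); gx=np.array([gy[1],-gy[0],0])
E
python3 - <<'E'
from h import *
q=Q(-66.7); p=np.array([.5887,.1843,0])
hand.move_gripper(.05)
bot.reach(p+[0,0,.18],q)
bot.servo_line(p+[0,0,.065],velocity=.12)
o0=get_obs()
w=hand.move_gripper(.0,strength=110); bot.dwell(.2); o=get_obs(); print(o['gripper_width'],o0['wrist_force'],o['wrist_force'],o['position'],o['joint_pos'])
bot.servo_line(p+[0,0,.165],velocity=.1); o=get_obs(); print(o['wrist_force'],o['gripper_width'],o['time_s'])
bot.reach([*(np.array([.4694,-.2405])),.165],Q(-106.2)); bot.dwell(.3)
d=snap('wrist','w2.png'); np.savez('pics/w2.npz',**d); print(get_obs()['position'],get_obs()['wrist_force'],get_obs()['time_s'])
E
```

```text
0.018686167070898048 [ 0.77276467  0.64036483 -0.29577744] [-1.14729675  0.43873387  6.69698697] [0.58913327 0.18459454 0.06583719] [3.01113231e-01 5.57964134e-01 1.77745298e+00 2.63386869e-04
 8.05021016e-01 1.46510983e+00]
[-0.12688191 -0.42814724 -0.02202784] 0.018600991732419844 7.225
[ 0.46962654 -0.24015085  0.16496628] [ 1.02057976  0.27714759 -0.05299567] 9.1917
```

View pics/w2.png

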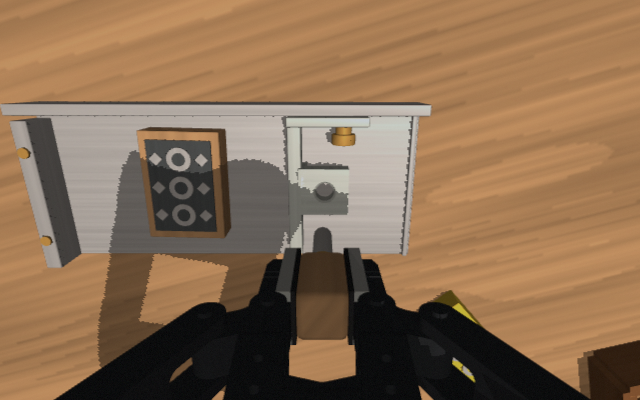

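The pin is held, with its rod tip at (322,230). Eye at (324,190), block at (185,185), fence at the left, and galley edges level in the image, so the yaw is right. Next I measure tip against eye.

Run:
```python
from h import *
d=np.load('pics/w2.npz'); g=cv2.cvtColor(d['frame'],cv2.COLOR_RGB2GRAY)
print(onplane(d,5,104,.042),onplane(d,425,105,.042))
p=np.array([.46963,-.24015,.16497])
for dz in(-.04,-.06): print('tcp axis at tip',dz,proj(d,p+[0,0,dz]).round(1), 'front of rod', proj(d,p+[0,0,dz]+gx*.005).round(1))
print('eye expected',proj(d,[.4694,-.2405,.032]).round(1))
for uv in((324,190),(324.5,189)): e=onplane(d,*uv,.032); print('eye',e.round(4),((e-p)@gx).round(4),((e-p)@gy).round(4))
c=cv2.resize(d['frame'][160:260,270:380],None,fx=7,fy=6,interpolation=cv2.INTER_CUBIC); cv2.imwrite('pics/c2.png',c[...,::-1])
```

```text
[ 0.5918882  -0.05243358  0.042     ] [ 0.51273141 -0.32333206  0.042     ]
tcp axis at tip -0.04 [324.7 246.5] front of rod [324.7 237.5]
tcp axis at tip -0.06 [324.4 230.8] front of rod [324.5 222.5]
eye expected [324.3 192.5]
eye [ 0.4714 -0.2408  0.032 ] 0.0018 -0.0002
eye [ 0.472  -0.2414  0.032 ] 0.0026 -0.0005
```

View pics/c2.png

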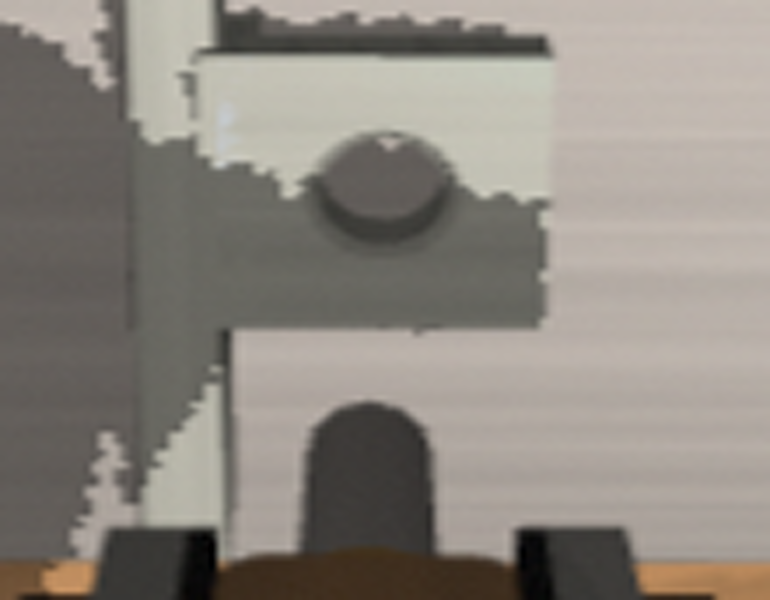

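Eye centre at (324.7,191.9), as expected. The rod axis is at column 322.6, about 1.1 mm towards the fence, and its tip at row 227. I correct, go down close and look again.

Run:
```python
from h import *
p=np.array([.46963,-.24015,0])+gx*.0012-gy*.0017
bot.servo_line([p[0],p[1],.105],ori=Q(-106.2),velocity=.08); bot.dwell(.2)
d=snap('wrist'); np.savez('pics/w3.npz',**d); o=get_obs(); P=o['position'];print(P,o['time_s'],o['wrist_force'])
for dz in(-.04,-.06): print('axis',dz,proj(d,P+[0,0,dz]).round(1), proj(d,P+[0,0,dz]+gx*.005).round(1))
e=np.array([.46963,-.24015,.032])+gx*.0005-gy*.0006; print('eye exp',proj(d,e),proj(d,e+gx*.001)-proj(d,e),proj(d,e-gy*.001)-proj(d,e))
c=cv2.resize(d['frame'][180:280,270:380],None,fx=7,fy=6,interpolation=cv2.INTER_CUBIC); cv2.imwrite('pics/c3.png',c[...,::-1])
```

```text
[ 0.47057522 -0.24223859  0.10546544] 10.3417 [-0.52627491  0.14617812 -0.85084271]
axis -0.04 [324.4 246.5] [324.4 237.5]
axis -0.06 [324.1 230.9] [324.2 222.6]
eye exp [322.09157595 223.44662225] [-2.06465131e-05 -1.55947048e+00] [ 1.67586282e+00 -4.10632948e-04]
```

View pics/c3.png

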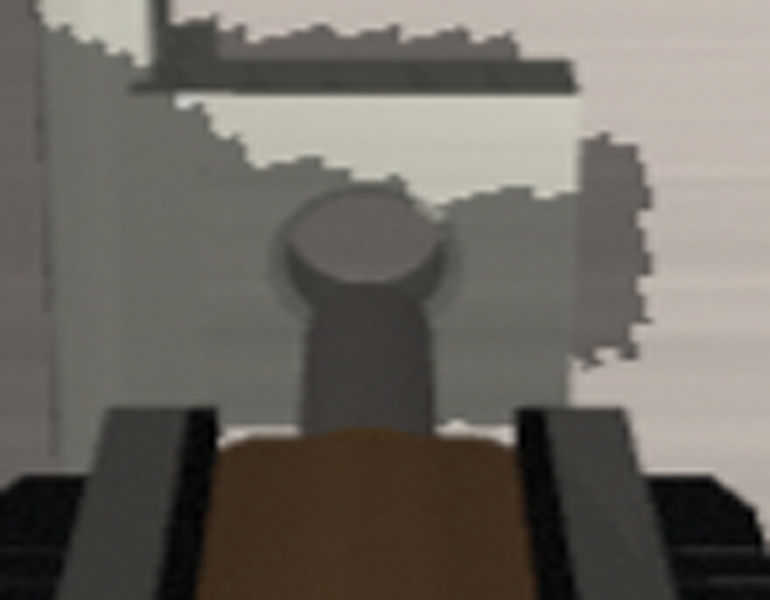

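Run:
```python
from h import *
d=np.load('pics/w3.npz'); P=np.array([.470575,-.242239,.105465])
for n,dz,r in(('tip',-.06,.004),('handle bottom',-.018,.010),('handle top',.018,.010)):
  q=P+[0,0,dz]+gx*r; a=proj(d,q); print(n,a.round(1),'per mm gx',(proj(d,q+gx*.001)-a)[1].round(2),'per mm dz',(proj(d,q+[0,0,.001])-a)[1].round(2))
```

```text
tip [324.2 224.2] per mm gx -1.67 per mm dz 0.68
handle bottom [324.8 247.8] per mm gx -2.07 per mm dz 1.01
handle top [325.6 294.2] per mm gx -2.54 per mm dz 1.66
```

Run:
```python
from h import *
o=get_obs();P=o['position']; f0=np.mean([get_obs()['wrist_force']],0)
tx,ty=.470575,-.242239
tx,ty=(np.array([tx,ty,0])+gy*.0003)[:2]
for z in np.r_[np.arange(.102,.0699,-.004),.070]:
    bot.servo_line([tx,ty,z],velocity=.03); o=get_obs(); f=o['wrist_force']-f0
    print(z.round(3),o['position'].round(4),'gx %.1f gy %.1f z %.1f'%(f@gx,f@gy,f[2]))
    if np.abs(f).max()>8: print('STOP');break
d=snap('wrist'); print(o['time_s'],o['gripper_width'])
c=cv2.resize(d['frame'][90:290,20:420],None,fx=2,fy=2); cv2.imwrite('pics/c4.png',c[...,::-1])
```

```text
0.102 [ 0.4705 -0.2418  0.1018] gx 0.7 gy -0.1 z 0.2
0.098 [ 0.4705 -0.2419  0.0977] gx -0.1 gy 0.7 z 0.6
0.094 [ 0.4705 -0.2419  0.0938] gx 0.6 gy 0.3 z 0.3
0.09 [ 0.4705 -0.2419  0.0898] gx -0.3 gy -0.1 z -0.1
0.086 [ 0.4705 -0.2419  0.0858] gx 0.4 gy -0.2 z 0.1
0.082 [ 0.4705 -0.2419  0.0818] gx 0.4 gy -0.7 z -0.2
0.078 [ 0.4705 -0.2419  0.0778] gx 0.9 gy -0.2 z 0.3
0.074 [ 0.4705 -0.2419  0.0738] gx 1.0 gy -0.8 z 0.1
0.07 [ 0.4705 -0.2419  0.0697] gx 0.6 gy -0.0 z 0.1
0.07 [ 0.4707 -0.242   0.0701] gx 0.6 gy 0.1 z 0.0
13.1083 0.018610481271144792
```

View pics/c4.png

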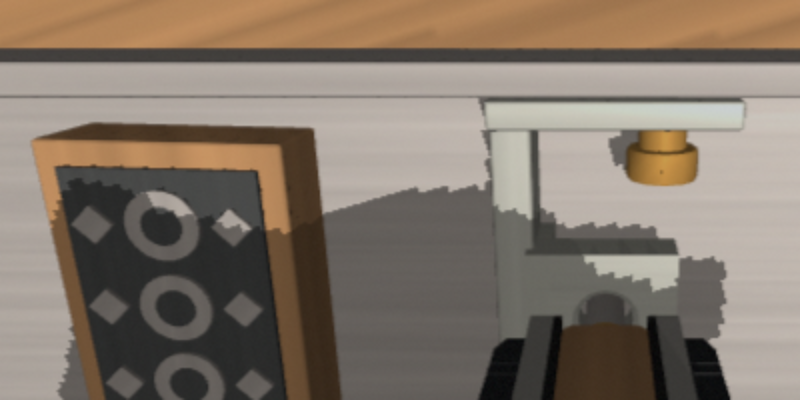

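The pin is down through the eye with no contact forces. Eye at crop (605,310), knee face at (500,200), block to the left. Now I slide the knee, watching the force.

```bash
cat >> h.py <<'E'
def force(n=6):
    a=[]
    for _ in range(n): bot.dwell(.02); a.append(get_obs()['wrist_force'])
    return np.mean(a,0)
E
python3 - <<'E'
from h import *
d=np.load('pics/w2.npz'); a=onplane(d,47,190,.032);e=onplane(d,324.7,191.9,.032); T=(a-e)@gy-.028-.06
print('est travel',T)
f0=force(10); np.save('f0.npy',f0); print('f0',f0.round(2))
base=np.array([.4705,-.24195,.070]); s=0;gxo=0;log=[]
while s<T-.02:
    s+=.004; bot.servo_line(base+gy*s+gx*gxo,velocity=.05); o=get_obs();f=o['wrist_force']-f0; log.append((s*1000,-f@gy,f@gx,f[2]))
    if -f@gy>12: print('STOP');break
    if abs(f@gx)>2.5: gxo+=.0003*np.sign(f@gx)
np.set_printoptions(suppress=True); print(np.array(log)[::2].round(1)); f=force()-f0
print(s,gxo,'static',(-f@gy).round(2),(f@gx).round(2),get_obs()['time_s'],get_obs()['position'])
np.save('st.npy',[s,gxo])
E
```

```text
est travel 0.1211108739264129
f0 [-0.03 -0.22 -0.9 ]
[[  4.   -0.4  -0.2   0.3]
 [ 12.   -0.2  -0.    0.9]
 [ 20.   -0.1   0.7   1. ]
 [ 28.    0.6   0.1  -0.5]
 [ 36.    0.3   0.1   0.1]
 [ 44.    0.3  -0.3   0.3]
 [ 52.   -0.4   0.5  -0.2]
 [ 60.    0.3  -0.2  -0.1]
 [ 68.   -0.4  -0.3   0. ]
 [ 76.   -0.7  -0.1   0.8]
 [ 84.    0.3   0.3   0.7]
 [ 92.    0.3   0.8  -0.1]
 [100.    0.8   1.5   0.6]]
0.10400000000000006 0 static -0.19 -0.22 19.925 [ 0.49952335 -0.141856    0.06997762]
```

No friction felt at all, so I check that the knee moved.

Run:
```python
from h import *
d=snap('wrist'); s=snap('side')
c=d['frame']; c2=cv2.resize(s['frame'][200:320,270:400],(640,590)); 
cv2.imwrite('pics/c5.png',cv2.resize(np.hstack([cv2.resize(c,(944,590)),c2]),(800,298))[...,::-1])
```

```text
(no output)
```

View pics/c5.png

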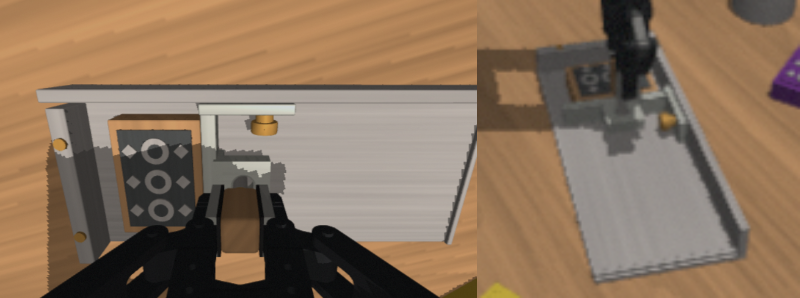

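The knee has moved and is against the block, with a small gap left to the fence (left panel: fence face x≈95, block x≈112). I go on in fine steps.

```bash
cat > push.py <<'E'
from h import *
import sys
f0=np.load('f0.npy'); s,gxo=np.load('st.npy'); base=np.array([.4705,-.24195,.070]); tgt=float(sys.argv[1]); tmax=float(sys.argv[2])
F=0;n=0
while get_obs()['time_s']<tmax:
    ds=.0007 if F<2 else .00025 if F<8 else .0001
    s+=ds; bot.servo_line(base+gy*s+gx*gxo,velocity=.015); f=force(4)-f0; F=-f@gy; n+=1
    if n%5==0 or F>2: print('%.2f F %.1f gx %.1f z %.1f'%(s*1000,F,f@gx,f[2]))
    if F>tgt or s>.14: break
np.save('st.npy',[s,gxo]); o=get_obs(); print(o['time_s'],o['position'],o['gripper_width'])
E
python3 push.py 6 44
```

```text
105.40 F 3.1 gx -0.6 z -0.3
105.65 F 2.8 gx -0.6 z -0.1
105.90 F 3.1 gx -0.5 z -0.1
106.15 F 2.7 gx -0.3 z 0.2
106.40 F 2.6 gx -0.6 z -0.1
106.65 F 3.0 gx -0.5 z -0.2
106.90 F 2.9 gx -0.7 z -0.2
107.15 F 2.6 gx -1.4 z 0.1
107.40 F 2.4 gx -0.9 z -0.4
107.65 F 2.9 gx -0.6 z -0.1
107.90 F 2.5 gx -0.6 z -0.1
108.15 F 2.2 gx -0.5 z -0.4
108.40 F 2.8 gx -0.6 z -0.4
108.65 F 2.7 gx -1.1 z -0.2
108.90 F 2.5 gx -0.9 z -0.3
109.15 F 2.9 gx -0.9 z -0.2
109.40 F 2.7 gx -0.6 z -0.3
109.65 F 2.5 gx -1.3 z -0.6
109.90 F 2.2 gx -1.3 z -0.5
110.15 F 2.3 gx -1.3 z -0.3
110.40 F 2.4 gx -1.2 z -0.1
110.65 F 2.7 gx -1.0 z -0.4
110.90 F 2.1 gx -0.8 z -0.2
111.15 F 2.5 gx -0.9 z -0.1
111.40 F 2.2 gx -1.0 z -0.3
111.65 F 2.1 gx -0.9 z -0.1
111.90 F 2.9 gx -0.9 z -0.3
112.15 F 2.9 gx -0.9 z -0.3
112.40 F 2.9 gx -1.1 z -0.4
112.65 F 2.2 gx -1.1 z -0.2
112.90 F 2.3 gx -1.0 z -0.6
113.15 F 3.0 gx -1.3 z -0.7
113.40 F 2.3 gx -0.8 z -0.5
113.65 F 2.6 gx -1.2 z -0.3
113.90 F 2.7 gx -1.0 z -0.3
114.15 F 3.0 gx -1.7 z 0.1
114.40 F 2.4 gx -1.3 z -0.6
114.65 F 2.7 gx -1.4 z -0.2
114.90 F 2.1 gx -1.1 z -0.6
115.15 F 2.
[... 333 characters left out ...]
 2.2 gx -1.2 z -0.4
119.10 F 2.2 gx -0.7 z -0.6
119.35 F 2.3 gx -0.7 z -0.4
119.60 F 2.0 gx -1.1 z -0.5
119.85 F 2.1 gx -1.0 z -0.8
120.10 F 2.4 gx -0.8 z -0.6
120.35 F 2.0 gx -1.2 z -0.3
120.60 F 2.5 gx -1.1 z -0.6
120.85 F 2.3 gx -1.0 z -0.1
121.10 F 2.8 gx -0.8 z -0.4
121.35 F 2.4 gx -1.1 z -0.4
121.60 F 2.6 gx -0.5 z -0.3
121.85 F 2.5 gx -1.1 z 0.0
122.10 F 2.3 gx -1.1 z -0.4
122.35 F 3.0 gx -1.2 z -0.0
122.60 F 2.5 gx -1.4 z -0.4
122.85 F 2.2 gx -0.6 z -0.4
123.10 F 2.5 gx -1.3 z -0.4
123.35 F 2.9 gx -1.1 z -0.4
123.60 F 2.9 gx -1.1 z -0.3
123.85 F 2.6 gx -0.8 z -0.8
124.10 F 2.5 gx -1.0 z 0.0
124.35 F 2.4 gx -1.0 z -0.3
44.0917 [ 0.50518934 -0.12252022  0.0700066 ] 0.018237501809178148
```

The threshold caught plain sliding friction (about 2.5 N) and cost time. 14 s are left, so one extra look at the gap is needed.

Run:
```python
from h import *
d=snap('wrist'); np.savez('pics/w6.npz',**d)
cv2.imwrite('pics/c6.png',cv2.resize(d['frame'][120:360,40:280],(720,600),interpolation=2)[...,::-1])
c,r=ray(d,0,0)
for u in (110,130,150): print(u,proj(d,onplane(d,u,220,.032)), onplane(d,u+1,220,.032)@gy-onplane(d,u,220,.032)@gy, onplane(d,u,220,.032)-c)
```

```text
110 [110. 220.] -0.0004879477717549541 [-0.03274167  0.11718483 -0.16208256]
130 [130. 220.] -0.00048794279965122533 [-0.0354661   0.10781393 -0.16208256]
150 [150. 220.] -0.0004879378276235191 [-0.0381905   0.09844313 -0.16208256]
```

View pics/c6.png

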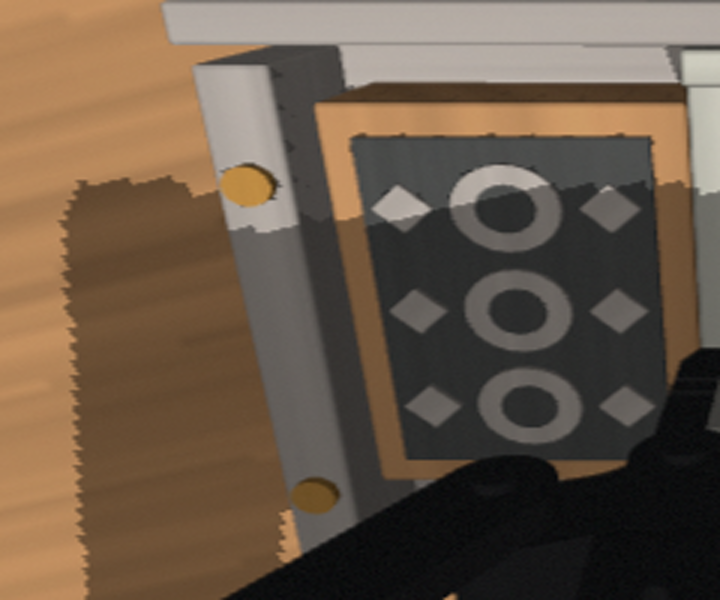

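The block lies parallel to the fence: crop edges 277/317 at the top and 346/385 at the bottom, a gap of about 6 mm. I move 4.5 mm, then press with small steps.

Run:
```python
from h import *
f0=np.load('f0.npy'); s,gxo=np.load('st.npy'); base=np.array([.4705,-.24195,.070]); tgt=13.7
s+=.0045; bot.servo_line(base+gy*s,velocity=.012); f=force(4)-f0;F=-f@gy; print(F,get_obs()['time_s'])
k=None;ds=.0003
while get_obs()['time_s']<54.5 and F<tgt-.7 and F<20:
    s+=ds; bot.servo_line(base+gy*s,velocity=.01); f=force(5)-f0; Fn=-f@gy
    if Fn>4.5: k=max((Fn-F)/ds,3000); ds=float(np.clip(.7*(tgt-Fn)/k,.00005,.0003))
    F=Fn; print('%.2f F %.1f gx %.1f z %.1f t %.1f'%(s*1000,F,f@gx,f[2],get_obs()['time_s']))
np.save('st.npy',[s,gxo])
f=force(8)-f0; print('end',-f@gy,f@gx,f[2],get_obs()['time_s'],get_obs()['gripper_width'])
```

```text
7.747736725878855 44.7333
129.15 F 9.4 gx -0.7 z -0.2 t 45.1
129.45 F 10.8 gx -0.8 z 0.3 t 45.4
129.75 F 12.7 gx -0.3 z 0.7 t 45.7
129.86 F 13.1 gx -1.0 z 0.0 t 46.1
end 13.183861962705516 -0.8503344028315124 0.3619395724150424 46.2 0.01863592723080881
```

Run:
```python
from h import *
bot.dwell(1.0); f=force(12)-np.load('f0.npy'); print(-f@gy,f@gx,f[2],get_obs()['time_s'])
d=snap('wrist')
cv2.imwrite('pics/c7.png',cv2.resize(d['frame'][120:360,40:320],(700,600),interpolation=2)[...,::-1])
```

```text
13.524948570024451 -0.6556599763393429 0.34396600467638705 47.4
```

View pics/c7.png

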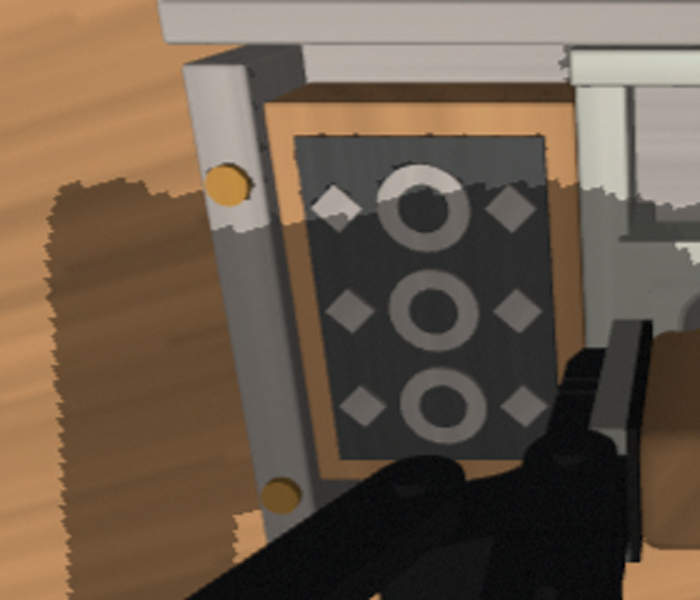

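The block's top edge still looks 1–2 mm from the fence edge, so I check the geometry with the block's known 60 mm as scale.

Run:
```python
from h import *
for nm,f,z,ed in(('w6',None,0,0),):
  pass
a=np.load('pics/w6.npz');b=np.load('pics/last_wrist.npz')
def Y(d,u,v,z): p=onplane(d,u,v,z); return round(p@gy*1000,1),round(p@gx*1000,1)
U=lambda x,y:(40+x/2.5,120+y/2.5); V=lambda x,y:(40+x/3,120+y/2.5)
for d,W,L in((a,V,dict(fT=(277,105),fB=(346,470),bT=(317,103),bB=(385,478),bR=(687,103))),(b,U,dict(fT=(255,105),fB=(311,470),bT=(266,103),bB=(320,478),bR=(575,103)))):
  print({k:Y(d,*W(*p),.032 if k[0]=='f' else .031) for k,p in L.items()})
# fence face bottom corner
print('face bottom',Y(a,*V(342,80),.006),Y(b,*U(303,82),.006))
# gradients along a row in last image across the fence-block strip
g=b['frame']
for v in(166,230): print(v,[tuple(int(t) for t in g[v,u]) for u in range(134,166)] if v==166 else [tuple(int(t) for t in g[v,u]) for u in range(144,168)])
```

```text
{'fT': (np.float64(112.4), np.float64(563.3)), 'fB': (np.float64(113.0), np.float64(484.3)), 'bT': (np.float64(106.6), np.float64(563.5)), 'bB': (np.float64(106.9), np.float64(481.6)), 'bR': (np.float64(49.2), np.float64(563.5))}
{'fT': (np.float64(112.0), np.float64(563.2)), 'fB': (np.float64(112.2), np.float64(484.3)), 'bT': (np.float64(110.4), np.float64(563.4)), 'bB': (np.float64(111.1), np.float64(481.6)), 'bR': (np.float64(52.9), np.float64(563.4))}
face bottom (np.float64(114.0), np.float64(563.1)) (np.float64(114.3), np.float64(562.6))
166 [(177, 169, 162), (174, 166, 159), (171, 163, 155), (170, 163, 155), (171, 163, 156), (162, 154, 147), (139, 131, 126), (95, 92, 87), (72, 70, 67), (71, 68, 65), (71, 68, 66), (89, 73, 61), (161, 121, 84), (192, 143, 96), (196, 145, 99), (196, 145, 98), (196, 145, 97), (196, 146, 98), (196, 144, 98), (195, 145, 98), (195, 144, 97), (195, 144, 98), (194, 144, 97), (197, 146, 98), (198, 146, 99), (199, 147, 99), (200, 148, 99), (198, 147, 99), (196, 145, 98), (195, 145, 98), (194, 144, 97), (192, 141, 95)]
230 [(102, 97, 93), (100, 95, 91), (99, 94, 90), (99, 94, 90), (98, 93, 89), (94, 90, 86), (83, 79, 76), (64, 61, 58), (54, 52, 50), (53, 51, 49), (54, 52, 50), (69, 59, 49), (103, 78, 54), (115, 85, 57), (115, 85, 57), (116, 86, 57), (115, 84, 56), (115, 85, 56), (116, 85, 57), (115, 85, 57), (113, 85, 57), (78, 61, 50), (41, 43, 42), (43, 43, 43)]
```

The block's top measures 57.5 mm instead of 60, so its edges are rounded by about 1.2 mm. That accounts for most of the apparent gap. The block's 3.8 mm of travel also matches contact at the fence, and the force is steady. Handing in.

Run:
```python
from h import *
hand_in(); print(get_obs()['time_s'])
```

```text
the job is handed in; nothing more can be done
the job is handed in; nothing more can be done
```

I took the pin from its stand, put it down through the knee's eye and slid the knee about 130 mm. I handed in with the block pressed on the fence and the pin still held, with the robot's clock last read at 47.4 s of the 58 s limit.

**Last checks**
- **Push:** the wrist read 13.2 N, then 13.5 N after a 1.2 s hold. Sliding friction before contact was about 2.5 N, so the force on the fence should be about 11 N. That is inferred, since I could not measure it directly.
- **Pin:** by my estimate the tip is 19–22 mm below the mouth of the eye. Side and vertical forces on the pin are under 1 N, and the gripper width held at 18.6 mm.
- **Block:** it looks parallel to the fence, within about 0.01 rad.

**What disagreed or went wrong**
- **Gap in the picture:** the last picture shows 1–1.5 mm between the top edges of block and fence. I put this down mostly to rounded edges, because the block's top measures 57.5 mm instead of 60. The block's travel and the steady rise in force both fit contact, but I did not see it directly.
- **Lost time:** my first force threshold mistook sliding friction for contact and cost about 24 s.
- **Pictures:** I viewed 12, two over the budget of 10.

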